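# Open the sprung case and pack the wired control plate

### The job

Pack the wired control plate in the sprung-lid case: press the release button on the case's front deck so that the lid pops up, then put the fingers to the lid and hold it still for a moment. Guide it gently back, without flinging it, until it rests fully open against its stop. Then pick up the plate and set it down, not dropped, flat on the floor of the case with its parts facing up, let go, and leave the other things on the mat where they are.

Things in the scene. Friction and masses are not known exactly. Their poses are not given: they have to be found in the camera images.
- case: Grey metal case, fixed, 230 mm deep (x) x 220 wide (y) x 70 high, front to the robot. Origin on its underside near the middle; x runs front to hinge, z up. From x = -125 to -55 mm a solid deck, 70 mm high, carries button and catch; the rest is an open tray, walls and floor 8 mm, clear inside x -47 to +97, y -102 to +102. Lid hinge on the far rim at x = +100 mm, 70 mm up.
- tray (a point): Centre of the tray's inner floor (upper surface), 62 mm below the rim. Axes as the case. A thin steel spring arm lies along the tray's left wall (y = +95 to +101 mm) and stands up 60 mm long from the hinge when the lid is open.
- release_top (a point): Centre of the top of the steel release button, 32 mm across, in a black 48 mm round collar on the deck, 40 mm in front of the shut lid's edge and 92 mm above the case's underside. Pressed straight down 6 mm; fully down takes 5 N, and it springs back.
- release (a joint): Travel of the release button in m: 0 = up, 0.006 = fully down. The catch lets the lid go at about 0.003.
- lid (a joint): Lid angle, rad: 0 shut and latched, 1.70 (just past upright) fully open on its stop, where its weight keeps it. Once released it pops up within 1 s and bobs, settling at about 0.5 to 0.9; the spring lifts only to 0.85, beyond that the lid (250 g, give or take 20 %) sinks back if let go before upright. About 1.5 N at its edge moves it.
- lid_edge (a point): Middle of the lower corner of the lid's free (front) edge. The aluminium lid is 155 mm from hinge to edge, 220 mm wide and 8 mm thick; its underside passes through the hinge axis. Axes turn with the lid: its x points from the edge to the hinge.
- lid_hinge (a point): Middle of the lid's hinge axis, which runs along the case's y.
- plate: Loose control plate, 110 to 230 g: white flat plate 120 (x) x 76 (y) x 4 mm, origin at the centre of its underside, z up through its parts. Mid plate stands a grey switch block 44 (x) x 16 (y), top 30 mm up, the place to grip, across y; a nub on it ends 36 mm up. At x = +-42 mm stand metal potentiometers, 24 mm across, 16 mm high, with 7 mm shafts to 28 mm.
- driver: Bystander: black-handled screwdriver, about 200 mm long, lying at the right of the mat; origin at about its middle.
- spool: Bystander: grey wire spool, 60 mm across and 58 mm high, standing beyond the gap between case and plate; origin under its centre.
- jar: Bystander: jar, 56 mm across and 75 mm high, at the left of the mat; origin under its centre.
Things that resemble listed ones, but are neither listed nor needed, are in the scene too. Of the things that look like the plate, take the one that is farthest to the robot's right at the start.

How it is judged:
By the outcome, as a careful person would: the job done as asked, in the order asked, and still so for the second after the job is handed in, with the robot touching nothing.
It also fails if it takes over 69 s, if anything falls off the work surface, if the arm or the gripper's body presses on something with over 40 N, if the wrist force passes 120 N, or if a joint passes its speed limit or range.

### The arm

A 6-joint arm with a two-finger parallel gripper is mounted at the origin on the work surface. World frame = base frame: x ahead of the robot, y to its left, z up, the work surface at z = 0. Lengths are in mm, angles in rad, forces in N, time in s.
With the tool pointing down it reaches from about 275 to 750 mm from the base axis. Payload 10.2 kg.
Tool frame: the origin (TCP) lies midway between the tips of the shut fingers; the grasp point (between the pads) lies 19 mm behind it; z points along the fingers, y is the line along which they close (so a half turn about z gives the same grasp; the last joint's range is limited). The gripper opens to 85 mm and grips with 20 to 120 N. Pads are 22 mm wide; open, the fingers measure 114 mm over their backs; the gripper's body (76 mm by 85 mm) begins 54 mm behind the grasp point. The pads swing forward as they close: fully open they stand 13 mm farther back than shut.
Start: joints at [-1.396, 0.313, 1.498, -0, 1.331, -0.223], TCP at [203.368, -484.017, 231.294] pointing down, gripper open.
Joint ranges: [-2.94, 2.94], [-0.97, 2.17], [0.19, 2.56], [-1.23, 4.37], [0.02, 3.11], [-2.88, 2.88]. Speed limits (rad/s): [2.39, 2.39, 3.01, 3.14, 3.14, 3.14].

### API

Orientations are given as a unit quaternion [w, x, y, z].
In Python, from rig import sense, capture, finish_job, find_in, place_of gives the robot as it stands. The module is installed in compiled form; this text tells all that it offers.
- The arm moves only by the shell command python3 -m jog 'ROWS' [FORCE]. ROWS is JSON, a list of rows, each an object of numbers: "tx", "ty", "tz": the shift along the tool's x, y, z in mm; "ax", "ay", "az": the turn, a rotation vector about the tool's x, y, z in rad; "jaw": the closure, from -1 (fully open) to 1 (shut), so that 0 is half open. In form: [{"tx": .., "ty": .., "tz": .., "ax": .., "ay": .., "az": .., "jaw": ..}, ...]. A call has 1 to 5 rows; each row shifts and turns the commanded pose from where the row before left it, along the tool's axes as they then stand; what a row does not reach is not made up. A row lasts 1/8 s, in which the tool goes at most 62.5 mm and 10.7 degrees, less where a joint would pass 70% of its speed; a pose out of reach is approached as far as the arm can. A call with a gripper value outside its range is refused whole. The fingers move at their own pace and stop on an object; FORCE is the grip in N (left out, the last holds). Time passes only in rows, so rows that do not move let the fingers close. It gives the time, the measured TCP pose, the force, the opening and the grip force at its end, in the units of the state.
- sense(): the state, without advancing time (a new reading comes with each control period).
- capture(name): name is "scene" or "top" or "wrist"; returns a dict with "color" (420x560x3 uint8, red, green, blue), "depth" (420x560 float32, mm along the optical axis (not along the pixel's ray), 0 where there is no reading), "fx", "fy", "cx", "cy" (pixels), "camera_from_world" (4x4, takes a point from world to camera coordinates); the wrist camera has in their place "mount" (4x4, takes a point from camera to tool coordinates, whose origin is the TCP and whose axes are the flange's). Camera axes: x right, y up, looking along -z (the intrinsics and any distortion apply to the point x, -y, -z); pixel columns grow to the right and rows downward; lengths in mm; the calibration is good to about 2 mm. A picture is of the moment at which its call begins: read the wrist's pose just before it.
- finish_job(): hands the job in; it is judged then, once.
Trained networks look in the newest picture that a camera, given by its name, has taken for a name from the list of things; names that differ only in an ending like _2 or _b are one class to them, and where a whole thing is asked for, a point or a joint stands for the part that bears it (a point fixed in the world has none). Each returns a list of dicts, best first, with "conf" (0 to 1); they miss things now and then, are a little off and sometimes report something else, mostly with a low value. They report only what shows in the picture. A call takes as long as a camera call. They do not tell look-alikes from the thing itself.
- find_in(query, camera): "centre" ([column, row] in pixels, amid what is visible of it).
- place_of(query, camera): "centre" ([column, row] in pixels: a listed point, or the origin of a listed thing).
The state is a dict: "time_s": time; "joints": joint angles; "dq": joint speeds; "tau": joint torques, N m; "eef_pos": TCP position; "ee_rot": TCP orientation; "force": force on the tool from outside, world axes, zero at the start; "wrist_torque": the same for the moment, N m; "grip_width": opening from 0.0 (shut) to 1.0 (fully open); "grip_force": force on a finger pad.
Only numpy, scipy, OpenCV 4.12 (cv2) and the standard library are available. Lean on these libraries where they do the work, as an engineer would, in place of code of your own. Each camera call takes 0.05 s, during which the arm holds its last target. There are 200 camera calls.

## Working session

There is one attempt and no reset: what is moved stays moved. The work goes in short steps, Python scripts to look and compute and a shell command to move; the robot and the scene stay as the last step left them, time stands still between calls to the robot, and variables do not carry over. Pictures are saved under pics/ and viewed, at most 10 in all, crops included, and the job is handed in when it is done.

```bash
mkdir -p pics
cat > h.py <<'E'
import numpy as np, cv2
from scipy.spatial.transform import Rotation as R
from rig import sense, capture, finish_job, find_in, place_of
def T_cw(im,s=None):
    "world-from-camera"
    if 'mount' in im:
        s=s or sense(); q=s['ee_rot']; T=np.eye(4)
        T[:3,:3]=R.from_quat([q[1],q[2],q[3],q[0]]).as_matrix(); T[:3,3]=s['eef_pos']
        return T@im['mount']
    return np.linalg.inv(im['camera_from_world'])
def ray(im,p,T):
    d=np.array([(p[0]-im['cx'])/im['fx'],-(p[1]-im['cy'])/im['fy'],-1.])
    return T[:3,3],T[:3,:3]@d
def at_depth(im,p,T,r=2):
    c,w=int(round(p[0])),int(round(p[1])); z=im['depth'][max(0,w-r):w+r+1,max(0,c-r):c+r+1]; z=z[z>0]
    if len(z)==0: return None
    o,d=ray(im,p,T); return o+d*np.median(z)
def at_z(im,p,T,z):
    o,d=ray(im,p,T); return o+d*(z-o[2])/d[2]
def save(im,n): cv2.imwrite('pics/'+n,im['color'][:,:,::-1])
E
python3 - <<'E'
from h import *
np.set_printoptions(precision=1,suppress=True)
s=sense(); print(s['time_s'],s['ee_rot'],s['force'],s['grip_width'])
for c in ['top','scene']:
    im=capture(c); save(im,c+'0.png'); T=T_cw(im); print(c,T[:3,3], [k for k in im])
    for q in ['plate','release_top','lid_edge','lid_hinge','case','driver','spool','jar']:
        for d in place_of(q,c)[:4]:
            print(q,round(d['conf'],2),np.array(d['centre']),at_depth(im,d['centre'],T))
E
```

```text
0.0 [-0.   1.   0.2  0. ] [-0.2  0.7 -0.4] 0.9992121176450136
top [ 385.9  -13.8 1415.8] ['color', 'depth', 'fx', 'fy', 'cx', 'cy', 'camera_from_world']
plate 0.91 [302.2 260.2] [376.2 -58.8  33. ]
plate 0.73 [355.3 212.3] [ 500.1 -202.5   35.6]
release_top 0.59 [205.1 236.7] [440.  187.5  96. ]
release_top 0.58 [288.3 141.7] [688.4 -27.8  62.2]
lid_edge 0.61 [209.2 222.6] [476.1 178.2  87.8]
lid_hinge 0.79 [222.2 163.3] [643.9 154.    6.2]
case 0.8 [218.2 203.7] [524.8 155.9  81.6]
driver 0.57 [434.  205.1] [ 516.8 -416.    23.2]
spool 0.63 [284.1 143.5] [683.8 -16.6  62.2]
spool 0.53 [210.3 225.3] [469.1 175.4  88.1]
jar 0.72 [132.2 203.8] [529.1 379.   76.2]
scene [1579.8   -7.6  921.9] ['color', 'depth', 'fx', 'fy', 'cx', 'cy', 'camera_from_world']
plate 0.96 [271.3 203.5] [373.  -43.5  16.8]
plate 0.77 [212.4 236.8] [ 519.  -201.6   12.4]
release_top 0.42 [354.4 197.8] [447.8 186.2  92.7]
lid_edge 0.62 [351.1 210.5] [489.5 173.8  80.9]
case 0.76 [347.6 241.4] [614.6 152.3  80.2]
driver 0.81 [132.4 237.1] [ 520.8 -420.5   12.4]
driver 0.3 [211.9 235.9] [ 517.5 -203.    14.3]
spool 0.85 [280.  283.7] [716.8 -15.7  34.7]
jar 0.92 [431.9 245. ] [560.3 384.5  20.8]
jar 0.45 [279.8 286.2] [717.1 -16.2  26.4]
```

```bash
python3 -c "
import cv2,numpy as np
a=cv2.imread('pics/top0.png');b=cv2.imread('pics/scene0.png')
cv2.imwrite('pics/both.png',cv2.resize(np.vstack([a,b]),(400,600)))"
```

```text
(no output)
```

View pics/top0.png

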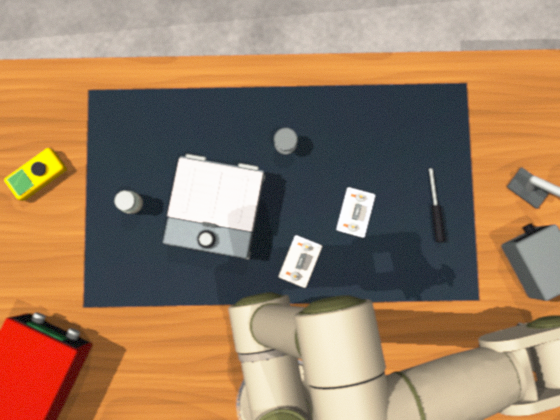

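View pics/scene0.png

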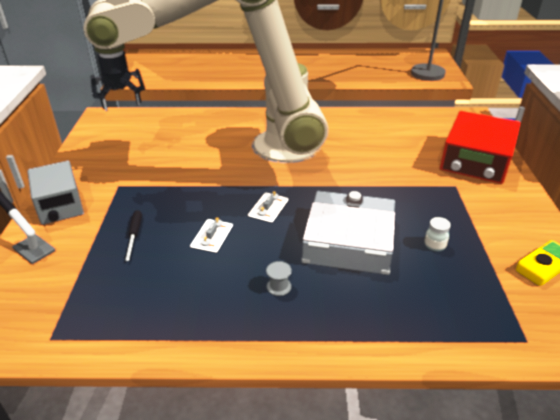

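Top view: case centred at about (213,207), button at (206,239), spool (286,140), jar (128,202), driver (437,205). Plate candidates are (302,260) and (355,212) in top, which are (271,203) and (212,237) in scene. The one at top (355,212) is farthest to the robot's right (smallest y), so that is the one meant. Next I confirm it in a crop and measure yaws.

Run:
```python
from h import *
np.set_printoptions(precision=1,suppress=True)
im=capture('top'); T=T_cw(im)
h,w=im['depth'].shape
u,v=np.meshgrid(np.arange(w),np.arange(h)); D=im['depth'].astype(float)
P=np.stack([(u-im['cx'])/im['fx'],-(v-im['cy'])/im['fy'],-np.ones_like(D)],-1)*D[...,None]@T[:3,:3].T+T[:3,3]
roi=(u>150)&(u<275)&(v>140)&(v<265)
m=roi&(P[...,2]>45); pts=P[m]; r=cv2.minAreaRect(pts[:,:2].astype(np.float32)); print('case rect',r, np.median(pts[:,2]))
wh=im['color'].min(-1)>150
m2=roi&wh&(P[...,2]>60); r=cv2.minAreaRect(P[m2][:,:2].astype(np.float32)); print('lid rect',r)
for (a,b) in [(355,212),(302,260)]:
    m3=(abs(u-a)<35)&(abs(v-b)<35)&wh
    q=np.argwhere(m3)[:,::-1]; X=np.array([at_z(im,p,T,4)[:2] for p in q],np.float32)
    print('plate',cv2.minAreaRect(X), np.median(P[m3][:,2]))
c=im['color'][165:300,255:400,::-1]; cv2.imwrite('pics/crop.png',cv2.resize(c,None,fx=4,fy=4,interpolation=cv2.INTER_CUBIC))
im=capture('scene'); T=T_cw(im); wh=im['color'].min(-1)>150
for (a,b) in [(212,236),(271,204)]:
    m3=(abs(u-a)<30)&(abs(v-b)<25)&wh
    q=np.argwhere(m3)[:,::-1]; X=np.array([at_z(im,p,T,4)[:2] for p in q],np.float32)
    print('plate scene',cv2.minAreaRect(X))
```

```text
case rect ((526.47705078125, 152.77853393554688), (306.16998291015625, 310.3086242675781), 4.459907531738281) 80.73238336701888
lid rect ((515.269287109375, 123.45599365234375), (317.8886413574219, 237.62490844726562), 79.27226257324219)
plate ((478.1560974121094, -194.88076782226562), (94.8144760131836, 189.28106689453125), 64.4804458618164) 8.470010678608105
plate ((400.76177978515625, -67.82917785644531), (90.04146575927734, 188.5780029296875), 60.742549896240234) 7.739989783257215
plate scene ((498.5674743652344, -206.30006408691406), (83.50154876708984, 131.1060333251953), 73.61819458007812)
plate scene ((368.8013610839844, -52.418678283691406), (83.31878662109375, 132.4136505126953), 67.1241683959961)
```

View pics/crop.png

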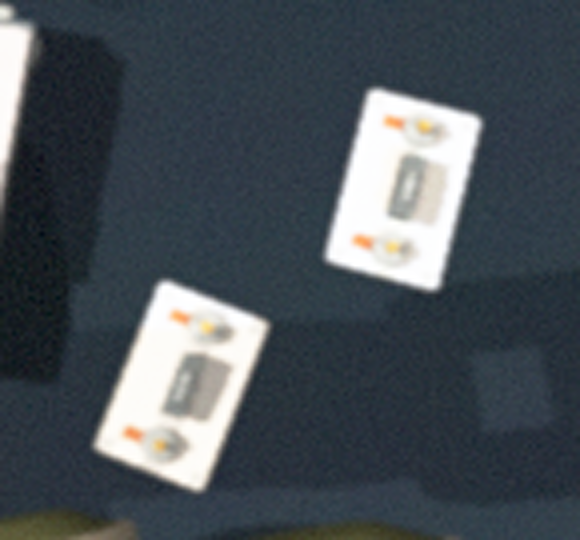

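The crop shows both candidates. The right one (crop centre (404,190), top pixel (356,212)) has its parts up, with the block in the middle, and is farthest right. That is the plate. I'm setting out towards the button now.

```bash
cat >> h.py <<'E'
def to(p):
    "tool-frame shift to the world TCP position p, now"
    s=sense(); q=s['ee_rot']; M=R.from_quat([q[1],q[2],q[3],q[0]])
    return M.inv().apply(np.array(p)-s['eef_pos'])
def st():
    s=sense(); q=s['ee_rot']; M=R.from_quat([q[1],q[2],q[3],q[0]]).as_matrix()
    print('t',s['time_s'],'pos',np.round(s['eef_pos'],1),'x',M[:,0].round(3),'y',M[:,1].round(3),'z',M[:,2].round(3),'j',np.round(s['joints'],2),'F',np.round(s['force'],1),'g',round(s['grip_width'],3))
E
python3 -c "
from h import *
st();print(to([420,180,260]))"
```

```text
t 1.0 pos [ 203.4 -484.   231.3] x [ 0.922  0.387 -0.   ] y [ 0.387 -0.922 -0.   ] z [-0.  0. -1.] j [-1.4   0.31  1.5  -0.    1.33 -0.22] F [ 0.6 -0.3  0.5] g 1.002
[ 456.93823147 -528.26519054  -28.6943682 ]
```

```bash
r='{"tx":38,"ty":-44,"tz":-2.4,"jaw":1}'; true
python3 -m jog '[{"tx":38,"ty":-44,"tz":-2.4,"jaw":1},{"tx":38,"ty":-44,"tz":-2.4,"jaw":1},{"tx":38,"ty":-44,"tz":-2.4,"jaw":1},{"tx":38,"ty":-44,"tz":-2.4,"jaw":1},{"tx":38,"ty":-44,"tz":-2.4,"jaw":1}]' 30
python3 -m jog '[{"tx":38,"ty":-44,"tz":-2.4,"jaw":1},{"tx":38,"ty":-44,"tz":-2.4,"jaw":1},{"tx":38,"ty":-44,"tz":-2.4,"jaw":1},{"tx":38,"ty":-44,"tz":-2.4,"jaw":1},{"tx":38,"ty":-44,"tz":-2.4,"jaw":1}]'
python3 -m jog '[{"tx":38,"ty":-44,"tz":-2.4,"jaw":1},{"tx":38,"ty":-44,"tz":-2.4,"jaw":1},{"az":-0.17,"jaw":1},{"az":-0.17,"jaw":1},{"az":-0.17,"jaw":1}]'
python3 -m jog '[{"az":-0.17,"jaw":1},{"az":-0.17,"jaw":1},{"az":-0.15,"jaw":1},{"jaw":1}]'
python3 - <<'E'
from h import *
np.set_printoptions(precision=1,suppress=True)
st(); s=sense(); im=capture('wrist'); T=T_cw(im,s); save(im,'w1.png')
print(T[:3,3],T[:3,2])
for q in ['release_top','lid_edge','lid_hinge','case']:
    for d in place_of(q,'wrist')[:2]: print(q,round(d['conf'],2),np.array(d['centre']),at_depth(im,d['centre'],T))
im=capture('top'); T=T_cw(im)
for q in ['release_top','lid_edge','lid_hinge']:
    for d in place_of(q,'top')[:1]: print(q,round(d['conf'],2),np.array(d['centre']),at_depth(im,d['centre'],T))
E
```

```text
t 1.0 pos [ 203.4 -484.   231.3] x [ 0.9  0.4 -0. ] y [ 0.4 -0.9 -0. ] z [-0.  0. -1.] j [-1.4  0.3  1.5 -0.   1.3 -0.2] F [ 0.6 -0.3  0.5] g 1.002
[ 263.7 -459.   373.6] [0.2 0.1 1. ]
release_top 0.69 [204.1 239.2] [433.8 190.2  94.9]
lid_edge 0.65 [206.  226.2] [467.4 187.3  81.8]
lid_hinge 0.94 [226.3 162.3] [646.9 143.    3.9]schema error: expected keys tx, ty, tz, ax, ay, az, jaw
schema error: expected keys tx, ty, tz, ax, ay, az, jaw
schema error: expected keys tx, ty, tz, ax, ay, az, jaw
schema error: expected keys tx, ty, tz, ax, ay, az, jaw
```

View pics/w1.png

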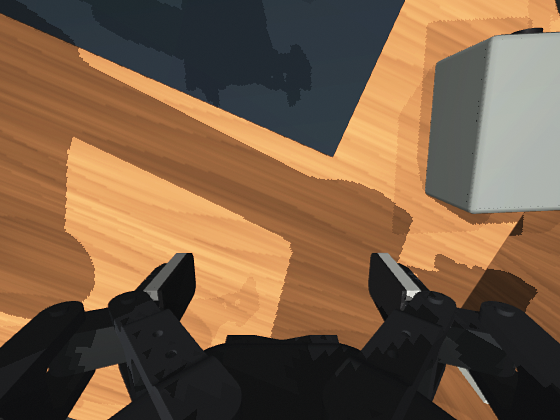

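The wrist picture shows only wood and the mat's corner. The arm hasn't moved because every row needs all seven keys, so I resend with them.

```bash
python3 -m jog '[{"tx":38,"ty":-44,"tz":-2.4,"ax":0,"ay":0,"az":0,"jaw":1},{"tx":38,"ty":-44,"tz":-2.4,"ax":0,"ay":0,"az":0,"jaw":1},{"tx":38,"ty":-44,"tz":-2.4,"ax":0,"ay":0,"az":0,"jaw":1},{"tx":38,"ty":-44,"tz":-2.4,"ax":0,"ay":0,"az":0,"jaw":1},{"tx":38,"ty":-44,"tz":-2.4,"ax":0,"ay":0,"az":0,"jaw":1}]' 30
python3 -m jog '[{"tx":38,"ty":-44,"tz":-2.4,"ax":0,"ay":0,"az":0,"jaw":1},{"tx":38,"ty":-44,"tz":-2.4,"ax":0,"ay":0,"az":0,"jaw":1},{"tx":38,"ty":-44,"tz":-2.4,"ax":0,"ay":0,"az":0,"jaw":1},{"tx":38,"ty":-44,"tz":-2.4,"ax":0,"ay":0,"az":0,"jaw":1},{"tx":38,"ty":-44,"tz":-2.4,"ax":0,"ay":0,"az":0,"jaw":1}]'
python3 -m jog '[{"tx":38,"ty":-44,"tz":-2.4,"ax":0,"ay":0,"az":0,"jaw":1},{"tx":38,"ty":-44,"tz":-2.4,"ax":0,"ay":0,"az":0,"jaw":1},{"tx":0,"ty":0,"tz":0,"ax":0,"ay":0,"az":-0.17,"jaw":1},{"tx":0,"ty":0,"tz":0,"ax":0,"ay":0,"az":-0.17,"jaw":1},{"tx":0,"ty":0,"tz":0,"ax":0,"ay":0,"az":-0.17,"jaw":1}]'
python3 -m jog '[{"tx":0,"ty":0,"tz":0,"ax":0,"ay":0,"az":-0.17,"jaw":1},{"tx":0,"ty":0,"tz":0,"ax":0,"ay":0,"az":-0.17,"jaw":1},{"tx":0,"ty":0,"tz":0,"ax":0,"ay":0,"az":-0.15,"jaw":1},{"tx":0,"ty":0,"tz":0,"ax":0,"ay":0,"az":0,"jaw":1}]'
python3 - <<'E'
from h import *
np.set_printoptions(precision=1,suppress=True)
st(); s=sense(); im=capture('wrist'); T=T_cw(im,s); save(im,'w2.png')
print(T[:3,3],T[:3,2])
for q in ['release_top','lid_edge','lid_hinge','case']:
    for d in place_of(q,'wrist')[:2]: print(q,round(d['conf'],2),np.array(d['centre']),at_depth(im,d['centre'],T))
E
```

```text
time_s: 2.08
eef_pos: [293.5, -205.9, 243.5]
ee_rot: [0.0, 0.98, 0.197, 0.0]
force: [0.9, -0.3, 0.6]
grip_width: -0.002
grip_force: 0.0
time_s: 2.7
eef_pos: [383.5, 70.8, 255.7]
ee_rot: [0.0, 0.98, 0.198, 0.001]
force: [0.5, -1.7, 0.7]
grip_width: -0.0
grip_force: 0.0
time_s: 3.32
eef_pos: [419.2, 179.6, 260.1]
ee_rot: [0.0, 0.897, 0.441, -0.0]
force: [1.0, -0.2, 0.3]
grip_width: -0.003
grip_force: 0.0
time_s: 3.82
eef_pos: [419.2, 179.4, 260.1]
ee_rot: [0.0, 0.766, 0.643, 0.0]
force: [0.1, -0.1, 0.3]
grip_width: -0.006
grip_force: 0.0
t 3.825 pos [419.2 179.4 260.1] x [0.2 1.  0. ] y [ 1.  -0.2  0. ] z [ 0.  0. -1.] j [0.1 0.1 1.6 0.  1.4 0.3] F [ 0.1 -0.1  0.3] g -0.006
[430.7 243.4 402.5] [0.  0.3 1. ]
release_top 0.77 [291.9 182.1] [432.2 190.3  94.7]
release_top 0.21 [484.1 276.9] [680.6  -4.4  26.3]
lid_edge 0.93 [328.6 180. ] [472.1 184.5  88.2]
lid_hinge 0.8 [464.  186.8] [622.5 148.7  79.7]
```

View pics/w2.png

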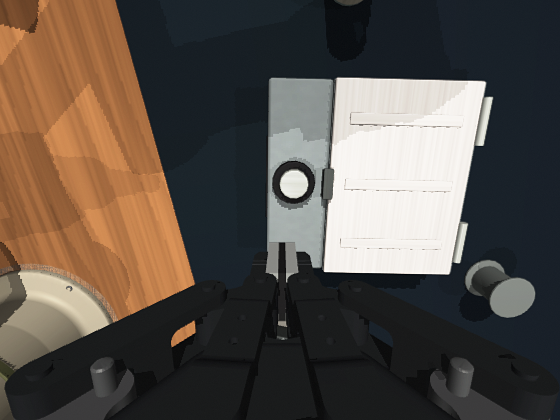

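Wrist view: button at (293,183), catch at (328,183), lid corners at (335,78), (323,272), (486,82) and (450,273). I'll deproject the corners for the yaw.

Run:
```python
from h import *
np.set_printoptions(precision=3,suppress=True)
s=sense(); im=capture('wrist'); T=T_cw(im,s)
c=[at_z(im,p,T,78)[:2] for p in [(335,78),(323,272),(450,273),(486,82)]]
for a,b in [(0,1),(1,2),(3,2),(0,3)]:
    d=c[b]-c[a]; print(c[a],c[b],np.linalg.norm(d),np.arctan2(d[1],d[0]))
print(cv2.minAreaRect(np.array(c,np.float32)), np.mean(c,0))
print('btn',at_z(im,(293.5,183),T,92)); print(to([433,190,110])); st()
```

```text
[494.094 286.745] [451.461  70.765] 220.14736983804673 -1.7656866846773138
[451.461  70.765] [605.007  42.255] 156.17066697038143 -0.1835906858567218
[647.573 255.63 ] [605.007  42.255] 217.57991275239766 -1.7677004387175244
[494.094 286.745] [647.573 255.63 ] 156.60090917564168 -0.20001971513669736
((549.5947265625, 163.59188842773438), (220.14735412597656, 156.59881591796875), 78.83361053466797) [549.534 163.849]
btn [433.769 188.582  92.   ]
[ 12.842  11.723 150.097]
t 4.125 pos [419.2 179.4 260.1] x [ 0.173  0.985 -0.   ] y [ 0.985 -0.173 -0.   ] z [-0. -0. -1.] j [ 0.15  0.14  1.64 -0.    1.36  0.32] F [0.9 0.1 0.1] g -0.002
```

```bash
python3 -m jog '[{"tx":11.6,"ty":12.8,"tz":50,"ax":0,"ay":0,"az":0.02,"jaw":1},{"tx":0,"ty":0,"tz":50,"ax":0,"ay":0,"az":0,"jaw":1},{"tx":0,"ty":0,"tz":40,"ax":0,"ay":0,"az":0,"jaw":1},{"tx":0,"ty":0,"tz":18,"ax":0,"ay":0,"az":0,"jaw":1},{"tx":0,"ty":0,"tz":6,"ax":0,"ay":0,"az":0,"jaw":1}]'
python3 -m jog '[{"tx":0,"ty":0,"tz":3,"ax":0,"ay":0,"az":0,"jaw":1},{"tx":0,"ty":0,"tz":3,"ax":0,"ay":0,"az":0,"jaw":1},{"tx":0,"ty":0,"tz":2,"ax":0,"ay":0,"az":0,"jaw":1},{"tx":0,"ty":0,"tz":0,"ax":0,"ay":0,"az":0,"jaw":1}]'
python3 - <<'E'
from h import *
np.set_printoptions(precision=1,suppress=True)
st(); im=capture('scene'); T=T_cw(im)
for q in ['lid_edge','lid_hinge','release_top']:
    for d in place_of(q,'scene')[:1]: print(q,round(d['conf'],2),np.array(d['centre']),at_depth(im,d['centre'],T))
E
```

```text
time_s: 4.75
eef_pos: [433.5, 188.6, 95.3]
ee_rot: [-0.0, 0.772, 0.635, -0.001]
force: [0.1, -0.1, 1.1]
grip_width: 0.002
grip_force: 0.0
time_s: 5.25
eef_pos: [434.1, 188.7, 89.0]
ee_rot: [0.0, 0.772, 0.636, 0.0]
force: [-3.9, -0.7, 9.5]
grip_width: 0.003
grip_force: 4.8
t 5.25 pos [434.1 188.7  89. ] x [0.2 1.  0. ] y [ 1.  -0.2  0. ] z [ 0.  0. -1.] j [ 0.2  0.4  1.8 -0.   0.9  0.3] F [-3.9 -0.7  9.5] g 0.003
lid_hinge 0.66 [344.7 250.3] [628.6 145.1  63. ]
```

```bash
python3 -m jog '[{"tx":0,"ty":0,"tz":-20,"ax":0,"ay":0,"az":0,"jaw":1},{"tx":0,"ty":-30,"tz":-20,"ax":0,"ay":0,"az":0,"jaw":1},{"tx":0,"ty":-40,"tz":-40,"ax":0,"ay":0,"az":0,"jaw":1},{"tx":0,"ty":-30,"tz":-40,"ax":0,"ay":0,"az":0,"jaw":1},{"tx":0,"ty":0,"tz":-20,"ax":0,"ay":0,"az":0,"jaw":0.2}]'
python3 - <<'E'
from h import *
np.set_printoptions(precision=1,suppress=True)
st(); im=capture('scene'); T=T_cw(im); save(im,'s2.png')
for q in ['lid_edge','lid_hinge','release_top']:
    for d in place_of(q,'scene')[:1]: print(q,round(d['conf'],2),np.array(d['centre']),at_depth(im,d['centre'],T))
h,w=im['depth'].shape
def ang():
    im=capture('top'); T=T_cw(im)
    u,v=np.meshgrid(np.arange(w),np.arange(h)); D=im['depth'].astype(float)
    P=np.stack([(u-im['cx'])/im['fx'],-(v-im['cy'])/im['fy'],-np.ones_like(D)],-1)*D[...,None]@T[:3,:3].T+T[:3,3]
    L=(P-[625.6,148.9,70]); x=L[...,0]*.981-L[...,1]*.192; y=L[...,0]*.192+L[...,1]*.981; z=L[...,2]
    m=(abs(y)<90)&(x<-20)&(x>-140)&(z>20)&(z<170)&(np.hypot(x,z)<155)&(im['color'].min(-1)>140)
    print(m.sum(), np.percentile(np.arctan2(z[m],-x[m]),[10,30,50,70,90]))
ang()
E
```

```text
time_s: 6.08
eef_pos: [334.9, 208.4, 230.4]
ee_rot: [0.001, 0.771, 0.636, 0.002]
force: [0.5, -0.6, 0.2]
grip_width: 0.201
grip_force: 0.0
t 6.075 pos [334.9 208.4 230.4] x [0.2 1.  0. ] y [ 1.  -0.2  0. ] z [ 0.  0. -1.] j [0.3 0.  1.9 0.  1.3 0.5] F [ 0.5 -0.6  0.2] g 0.201
lid_edge 0.86 [356.  184.6] [251.9 220.3   0.6]
lid_hinge 0.57 [348.3 247.5] [628.8 153.2  72.5]
2412 [0.8 0.8 0.8 0.9 0.9]
```

View pics/s2.png

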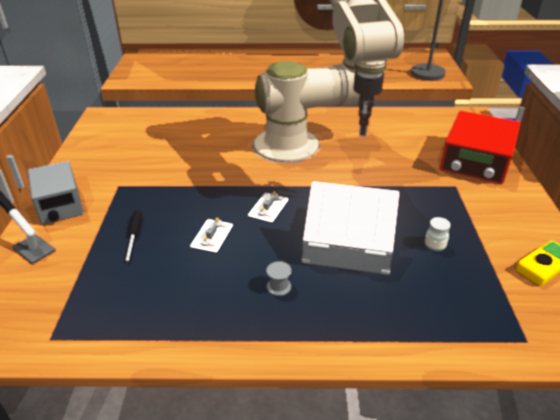

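The lid has popped up to about 0.8 rad: in the scene view it tilts towards the robot, and its back edge is at (350,247). I move in front of its edge and tilt the tool so the fingers can straddle it.

```bash
python3 -m jog '[{"tx":-1,"ty":48,"tz":5,"ax":0,"ay":0,"az":0,"jaw":0.2},{"tx":-1,"ty":48,"tz":5,"ax":0,"ay":0,"az":0,"jaw":0.2},{"tx":-0.6,"ty":47,"tz":5,"ax":0,"ay":0,"az":0,"jaw":0.2},{"tx":0,"ty":0,"tz":0,"ax":-0.164,"ay":0,"az":0,"jaw":0.2},{"tx":0,"ty":0,"tz":0,"ax":-0.164,"ay":0,"az":0,"jaw":0.2}]'
python3 -m jog '[{"tx":0,"ty":0,"tz":0,"ax":-0.164,"ay":0,"az":0,"jaw":0.2},{"tx":0,"ty":0,"tz":0,"ax":-0.164,"ay":0,"az":0,"jaw":0.2},{"tx":0,"ty":0,"tz":0,"ax":-0.164,"ay":0,"az":0,"jaw":0.2},{"tx":0,"ty":0,"tz":0,"ax":0,"ay":0,"az":0,"jaw":0.2}]'
cat >> h.py <<'E'
HG=np.array([625.6,148.9,70]); XH=np.array([.981,-.192,0]); YH=np.array([.192,.981,0])
def ang(cam='top'):
    s=sense(); im=capture(cam); T=T_cw(im,s); h,w=im['depth'].shape
    u,v=np.meshgrid(np.arange(w),np.arange(h)); D=im['depth'].astype(float)
    P=np.stack([(u-im['cx'])/im['fx'],-(v-im['cy'])/im['fy'],-np.ones_like(D)],-1)*D[...,None]@T[:3,:3].T+T[:3,3]
    L=P-HG; x=L@XH; y=L@YH; z=L[...,2]
    m=(D>0)&(abs(y)<90)&(z>12)&(np.hypot(x,z)<160)&(np.hypot(x,z)>30)&(im['color'].min(-1)>110)
    rr=np.hypot(x,z)[m]; a=np.arctan2(z[m],-x[m])-np.arcsin(8/rr)
    print(cam,'lid angle',m.sum(),np.percentile(a,[10,30,50,70,90]).round(3),'rmax',np.percentile(rr,99).round(1))
    return np.median(a),im
def rel():
    s=sense(); d=np.array(s['eef_pos'])-HG; x,z=d@XH,d[2]; q=s['ee_rot']
    tz=R.from_quat([q[1],q[2],q[3],q[0]]).apply([0,0,1])
    print('tcp rel hinge x,y,z',np.round([x,d@YH,z],1),'r',round(np.hypot(x,z),1),'ang',round(np.arctan2(z,-x),3),'tool ang',round(np.arctan2(-tz[2],tz@XH),3))
E
python3 - <<'E'
from h import *
st(); rel(); a,im=ang(); ang('scene'); a,im=ang('wrist'); save(im,'w3.png')
E
```

```text
time_s: 6.95
eef_pos: [476.1, 177.3, 211.0]
ee_rot: [0.127, 0.762, 0.627, 0.104]
force: [1.0, -0.5, 0.9]
grip_width: 0.396
grip_force: 0.0
time_s: 7.45
eef_pos: [475.3, 173.6, 211.2]
ee_rot: [0.289, 0.72, 0.588, 0.227]
force: [0.2, -0.2, -0.8]
grip_width: 0.402
grip_force: 0.0
t 7.45 pos [475.3 173.6 211.2] x [ 0.204  0.979 -0.013] y [ 0.716 -0.141  0.683] z [ 0.667 -0.149 -0.73 ] j [ 0.29  0.08  2.04 -0.82  0.47  1.13] F [ 0.2 -0.2 -0.8] g 0.402
tcp rel hinge x,y,z [-152.1   -4.6  141.2] r 207.5 ang 0.748 tool ang 0.819
top lid angle 2786 [0.704 0.72  0.732 0.748 0.789] rmax 158.8
scene lid angle 3620 [0.679 0.701 0.716 0.733 0.768] rmax 155.9
wrist lid angle 5321 [0.665 0.684 0.702 0.71  0.721] rmax 159.1
```

View pics/w3.png

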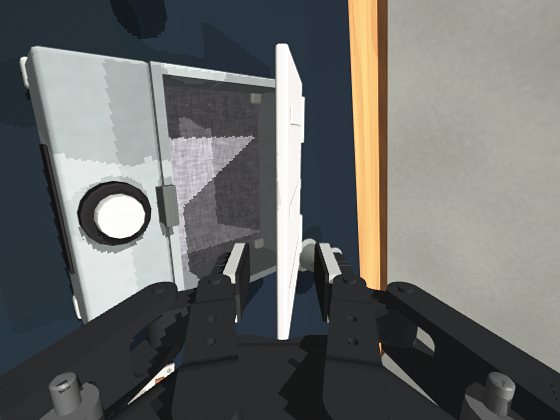

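The wrist view shows the lid edge-on at column ~287, midway between the fingers (237 and 327). Its angle is about 0.71. I turn a bit more, then slide on and close gently.

```bash
python3 -m jog '[{"tx":0,"ty":-2,"tz":15,"ax":-0.1,"ay":0,"az":0,"jaw":0.2},{"tx":0,"ty":0,"tz":20,"ax":0,"ay":0,"az":0,"jaw":0.2},{"tx":0,"ty":0,"tz":20,"ax":0,"ay":0,"az":0,"jaw":0.2},{"tx":0,"ty":0,"tz":18,"ax":0,"ay":0,"az":0,"jaw":0.4},{"tx":0,"ty":0,"tz":0,"ax":0,"ay":0,"az":0,"jaw":0.5}]' 20
python3 - <<'E'
from h import *
st(); rel(); a,im=ang(); ang('scene')
E
```

```text
time_s: 8.22
eef_pos: [526.5, 160.2, 171.8]
ee_rot: [0.314, 0.713, 0.577, 0.243]
force: [0.6, -0.7, 0.8]
grip_width: 0.249
grip_force: 0.0
t 8.225 pos [526.5 160.2 171.8] x [ 0.215  0.977 -0.016] y [ 0.671 -0.135  0.729] z [ 0.71  -0.168 -0.684] j [ 0.24  0.23  2.03 -1.23  0.36  1.52] F [ 0.6 -0.7  0.8] g 0.249
tcp rel hinge x,y,z [-99.4  -8.  101.8] r 142.3 ang 0.797 tool ang 0.754
top lid angle 2525 [0.759 0.774 0.786 0.803 0.843] rmax 158.7
scene lid angle 3709 [0.736 0.758 0.772 0.789 0.828] rmax 156.4
```

```bash
python3 -m jog '[{"tx":0,"ty":0,"tz":0,"ax":0.03,"ay":0,"az":0,"jaw":0.65},{"tx":0,"ty":0,"tz":0,"ax":0,"ay":0,"az":0,"jaw":0.75},{"tx":0,"ty":0,"tz":0,"ax":0,"ay":0,"az":0,"jaw":0.85},{"tx":0,"ty":0,"tz":0,"ax":0,"ay":0,"az":0,"jaw":0.85},{"tx":0,"ty":0,"tz":0,"ax":0,"ay":0,"az":0,"jaw":0.85}]' 20
python3 -m jog '[{"tx":0,"ty":0,"tz":0,"ax":0,"ay":0,"az":0,"jaw":0.85},{"tx":0,"ty":0,"tz":0,"ax":0,"ay":0,"az":0,"jaw":0.85},{"tx":0,"ty":0,"tz":0,"ax":0,"ay":0,"az":0,"jaw":0.85},{"tx":0,"ty":0,"tz":0,"ax":0,"ay":0,"az":0,"jaw":0.85}]' 20
python3 - <<'E'
from h import *
st(); rel(); ang(); ang('scene')
E
```

```text
time_s: 8.95
eef_pos: [525.6, 160.9, 172.7]
ee_rot: [0.304, 0.717, 0.581, 0.235]
force: [-4.7, 0.2, 6.7]
grip_width: 0.087
grip_force: 21.0
time_s: 9.45
eef_pos: [525.6, 160.9, 172.7]
ee_rot: [0.304, 0.717, 0.581, 0.235]
force: [-5.0, -0.1, 6.4]
grip_width: 0.09
grip_force: 21.0
t 9.45 pos [525.6 160.9 172.7] x [ 0.213  0.977 -0.016] y [ 0.691 -0.139  0.71 ] z [ 0.691 -0.162 -0.704] j [ 0.23  0.23  2.01 -1.1   0.36  1.39] F [-5.  -0.1  6.4] g 0.09
tcp rel hinge x,y,z [-100.5   -7.4  102.7] r 143.7 ang 0.796 tool ang 0.782
top lid angle 2556 [0.764 0.779 0.791 0.806 0.845] rmax 158.5
scene lid angle 3708 [0.738 0.759 0.774 0.792 0.827] rmax 156.3
```

The grip sits on the lid (opening 0.09 of 85 mm is about 8 mm) and it has been held about 1 s. I loosen to a loose cage and swing it about the hinge.

```bash
python3 -m jog '[{"tx":0,"ty":0,"tz":0,"ax":0,"ay":0,"az":0,"jaw":0.74},{"tx":0,"ty":3,"tz":0.1,"ax":0.02,"ay":0,"az":0,"jaw":0.74},{"tx":0,"ty":5.75,"tz":0.12,"ax":0.04,"ay":0,"az":0,"jaw":0.74},{"tx":0,"ty":5.75,"tz":0.12,"ax":0.04,"ay":0,"az":0,"jaw":0.74},{"tx":0,"ty":5.75,"tz":0.12,"ax":0.04,"ay":0,"az":0,"jaw":0.74}]' 20
python3 -m jog '[{"tx":0,"ty":5.75,"tz":0.12,"ax":0.04,"ay":0,"az":0,"jaw":0.74},{"tx":0,"ty":5.75,"tz":0.12,"ax":0.04,"ay":0,"az":0,"jaw":0.74},{"tx":0,"ty":5.75,"tz":0.12,"ax":0.04,"ay":0,"az":0,"jaw":0.74},{"tx":0,"ty":5.75,"tz":0.12,"ax":0.04,"ay":0,"az":0,"jaw":0.74},{"tx":0,"ty":5.75,"tz":0.12,"ax":0.04,"ay":0,"az":0,"jaw":0.74}]'
python3 - <<'E'
from h import *
st(); rel(); ang(); ang('scene')
E
```

```text
time_s: 10.18
eef_pos: [540.3, 157.7, 184.8]
ee_rot: [0.252, 0.737, 0.597, 0.193]
force: [-0.8, -0.7, -0.8]
grip_width: 0.13
grip_force: 0.4
time_s: 10.8
eef_pos: [564.4, 152.6, 199.7]
ee_rot: [0.177, 0.759, 0.613, 0.132]
force: [0.2, -0.4, -0.4]
grip_width: 0.129
grip_force: 0.3
t 10.8 pos [564.4 152.6 199.7] x [ 0.214  0.977 -0.016] y [ 0.883 -0.186  0.431] z [ 0.418 -0.107 -0.902] j [ 0.14  0.29  1.68 -0.24  0.77  0.48] F [ 0.2 -0.4 -0.4] g 0.129
tcp rel hinge x,y,z [-60.8  -8.1 129.7] r 143.3 ang 1.133 tool ang 1.126
top lid angle 1227 [1.093 1.106 1.113 1.125 1.151] rmax 159.4
scene lid angle 3879 [1.07  1.094 1.109 1.123 1.154] rmax 157.6
```

```bash
python3 -m jog '[{"tx":0,"ty":5.75,"tz":0.12,"ax":0.04,"ay":0,"az":0,"jaw":0.74},{"tx":0,"ty":5.75,"tz":0.12,"ax":0.04,"ay":0,"az":0,"jaw":0.74},{"tx":0,"ty":5.75,"tz":0.12,"ax":0.04,"ay":0,"az":0,"jaw":0.74},{"tx":0,"ty":5.75,"tz":0.12,"ax":0.04,"ay":0,"az":0,"jaw":0.74},{"tx":0,"ty":5.75,"tz":0.12,"ax":0.04,"ay":0,"az":0,"jaw":0.74}]'
python3 -m jog '[{"tx":0,"ty":5.75,"tz":0.12,"ax":0.04,"ay":0,"az":0,"jaw":0.74},{"tx":0,"ty":5.75,"tz":0.12,"ax":0.04,"ay":0,"az":0,"jaw":0.74},{"tx":0,"ty":5.75,"tz":0.12,"ax":0.04,"ay":0,"az":0,"jaw":0.74},{"tx":0,"ty":4.3,"tz":0.1,"ax":0.03,"ay":0,"az":0,"jaw":0.74},{"tx":0,"ty":4.3,"tz":0.1,"ax":0.03,"ay":0,"az":0,"jaw":0.74}]'
python3 - <<'E'
from h import *
st(); rel(); ang(); ang('scene')
E
```

```text
time_s: 11.52
eef_pos: [590.6, 147.0, 209.4]
ee_rot: [0.101, 0.773, 0.623, 0.07]
force: [-0.8, -0.3, 0.1]
grip_width: 0.126
grip_force: 0.2
time_s: 12.15
eef_pos: [615.7, 141.5, 213.2]
ee_rot: [0.031, 0.779, 0.627, 0.014]
force: [-0.5, 0.3, 0.5]
grip_width: 0.131
grip_force: 0.0
t 12.15 pos [615.7 141.5 213.2] x [ 0.214  0.977 -0.017] y [ 0.975 -0.213  0.067] z [ 0.061 -0.031 -0.998] j [ 0.05  0.53  1.22 -0.04  1.33  0.28] F [-0.5  0.3  0.5] g 0.131
tcp rel hinge x,y,z [ -8.3  -9.1 143.2] r 143.5 ang 1.513 tool ang 1.505
top lid angle 54 [1.43  1.438 1.449 1.464 1.479] rmax 159.6
scene lid angle 3499 [1.453 1.476 1.488 1.5   1.521] rmax 158.3
```

Slower for the last 0.2 rad.

```bash
python3 -m jog '[{"tx":0,"ty":3.6,"tz":0.05,"ax":0.025,"ay":0,"az":0,"jaw":0.74},{"tx":0,"ty":3.6,"tz":0.05,"ax":0.025,"ay":0,"az":0,"jaw":0.74},{"tx":0,"ty":3.6,"tz":0.05,"ax":0.025,"ay":0,"az":0,"jaw":0.74},{"tx":0,"ty":3.6,"tz":0.05,"ax":0.025,"ay":0,"az":0,"jaw":0.74},{"tx":0,"ty":3.6,"tz":0.05,"ax":0.025,"ay":0,"az":0,"jaw":0.74}]'
python3 -m jog '[{"tx":0,"ty":3.6,"tz":0.05,"ax":0.025,"ay":0,"az":0,"jaw":0.74},{"tx":0,"ty":3.6,"tz":0.05,"ax":0.025,"ay":0,"az":0,"jaw":0.74},{"tx":0,"ty":3.6,"tz":0.05,"ax":0.025,"ay":0,"az":0,"jaw":0.74},{"tx":0,"ty":2,"tz":0.05,"ax":0.015,"ay":0,"az":0,"jaw":0.74},{"tx":0,"ty":0,"tz":0,"ax":0,"ay":0,"az":0,"jaw":0.74}]'
python3 - <<'E'
from h import *
st(); rel(); ang('scene')
E
```

```text
time_s: 12.88
eef_pos: [633.5, 137.8, 213.9]
ee_rot: [-0.018, 0.779, 0.627, -0.025]
force: [0.8, -0.3, 0.6]
grip_width: 0.133
grip_force: 0.2
time_s: 13.5
eef_pos: [645.9, 135.1, 212.3]
ee_rot: [-0.052, 0.777, 0.625, -0.053]
force: [-1.4, 0.0, -0.1]
grip_width: 0.133
grip_force: 0.3
t 13.5 pos [645.9 135.1 212.3] x [ 0.214  0.977 -0.016] y [ 0.966 -0.214 -0.147] z [-0.147  0.016 -0.989] j [0.02 0.73 0.91 0.02 1.65 0.24] F [-1.4  0.  -0.1] g 0.133
tcp rel hinge x,y,z [ 22.5  -9.7 142.3] r 144.1 ang 1.728 tool ang 1.719
scene lid angle 3005 [1.653 1.676 1.687 1.697 1.714] rmax 158.6
```

```bash
python3 -m jog '[{"tx":0,"ty":0,"tz":0,"ax":0,"ay":0,"az":0,"jaw":0.5},{"tx":0,"ty":0,"tz":-15,"ax":0,"ay":0,"az":0,"jaw":0.5},{"tx":0,"ty":0,"tz":-35,"ax":0,"ay":0,"az":0,"jaw":0.5},{"tx":0,"ty":0,"tz":-45,"ax":0,"ay":0,"az":0,"jaw":0.5},{"tx":0,"ty":0,"tz":0,"ax":-0.148,"ay":0,"az":0,"jaw":-0.2}]'
python3 - <<'E'
from h import *
st(); ang('scene'); print(to([490,-200,230]))
E
```

```text
time_s: 14.18
eef_pos: [663.4, 132.8, 310.5]
ee_rot: [0.009, 0.779, 0.626, -0.001]
force: [1.9, 0.0, -0.5]
grip_width: 0.455
grip_force: 0.0
t 14.175 pos [663.4 132.8 310.5] x [ 0.215  0.977 -0.014] y [ 0.977 -0.215  0.012] z [ 0.009 -0.016 -1.   ] j [ 0.03  0.65  0.78 -0.02  1.7   0.25] F [ 1.9  0.  -0.5] g 0.455
scene lid angle 3088 [1.657 1.676 1.687 1.697 1.711] rmax 158.6
[-361.41449226  -95.66226336   81.66243785]
```

```bash
python3 -m jog '[{"tx":-52,"ty":-13.7,"tz":0,"ax":0,"ay":0,"az":0,"jaw":-0.2},{"tx":-52,"ty":-13.7,"tz":0,"ax":0,"ay":0,"az":0,"jaw":-0.2},{"tx":-52,"ty":-13.7,"tz":10,"ax":0,"ay":0,"az":0,"jaw":-0.2},{"tx":-52,"ty":-13.7,"tz":20,"ax":0,"ay":0,"az":0,"jaw":-0.2},{"tx":-52,"ty":-13.7,"tz":20,"ax":0,"ay":0,"az":0,"jaw":-0.2}]'
python3 -m jog '[{"tx":-52,"ty":-13.7,"tz":20,"ax":0,"ay":0,"az":0,"jaw":-0.2},{"tx":-49,"ty":-13.7,"tz":12,"ax":0,"ay":0,"az":0,"jaw":-0.2},{"tx":0,"ty":0,"tz":0,"ax":0,"ay":0,"az":0.178,"jaw":-0.2},{"tx":0,"ty":0,"tz":0,"ax":0,"ay":0,"az":0.178,"jaw":-0.2},{"tx":0,"ty":0,"tz":0,"ax":0,"ay":0,"az":0.178,"jaw":-0.2}]'
python3 -m jog '[{"tx":0,"ty":0,"tz":0,"ax":0,"ay":0,"az":0.178,"jaw":-0.2},{"tx":0,"ty":0,"tz":0,"ax":0,"ay":0,"az":0.178,"jaw":-0.2},{"tx":0,"ty":0,"tz":0,"ax":0,"ay":0,"az":0.178,"jaw":-0.2},{"tx":0,"ty":0,"tz":0,"ax":0,"ay":0,"az":0.178,"jaw":-0.2},{"tx":0,"ty":0,"tz":0,"ax":0,"ay":0,"az":0.178,"jaw":-0.2}]'
python3 -m jog '[{"tx":0,"ty":0,"tz":0,"ax":0,"ay":0,"az":0.178,"jaw":-0.2},{"tx":0,"ty":0,"tz":0,"ax":0,"ay":0,"az":0,"jaw":-0.2}]'
python3 - <<'E'
from h import *
np.set_printoptions(precision=1,suppress=True)
st(); s=sense(); im=capture('wrist'); T=T_cw(im,s); save(im,'w4.png'); np.save('T4.npy',T)
for q in ['plate']:
    for d in place_of(q,'wrist')[:2]+find_in(q,'wrist')[:2]: print(q,round(d['conf'],2),np.array(d['centre']),at_z(im,d['centre'],T,0), at_depth(im,d['centre'],T))
E
```

```text
time_s: 14.85
eef_pos: [536.0, -107.7, 260.2]
ee_rot: [0.005, 0.779, 0.627, -0.006]
force: [-0.0, 0.3, -0.1]
grip_width: 0.601
grip_force: 0.0
time_s: 15.48
eef_pos: [488.5, -199.8, 230.2]
ee_rot: [0.006, 0.918, 0.396, -0.005]
force: [-0.2, 0.2, 0.2]
grip_width: 0.598
grip_force: 0.0
time_s: 16.1
eef_pos: [488.6, -199.6, 230.2]
ee_rot: [0.007, 0.999, -0.037, -0.002]
force: [0.1, 0.2, 0.4]
grip_width: 0.598
grip_force: 0.0
time_s: 16.35
eef_pos: [488.7, -199.7, 230.2]
ee_rot: [0.008, 0.992, -0.122, -0.001]
force: [0.0, -0.1, -1.3]
grip_width: 0.603
grip_force: 0.0
t 16.35 pos [ 488.7 -199.7  230.2] x [ 1.  -0.2  0. ] y [-0.2 -1.   0. ] z [-0. -0. -1.] j [-0.6  0.3  1.5 -0.   1.3  1.2] F [ 0.  -0.1 -1.3] g 0.603
plate 0.96 [283.2 172.2] [ 501.8 -208.7    0. ] [ 507.  -209.2   38.2]
plate 0.67 [282.6 171.8] [ 502.5 -208.1    0. ] [ 507.6 -208.7   38.1]
plate 0.62 [186.5 258.5] [418.4 -49.7   0. ] [421.4 -53.4   8.2]
```

View pics/w4.png

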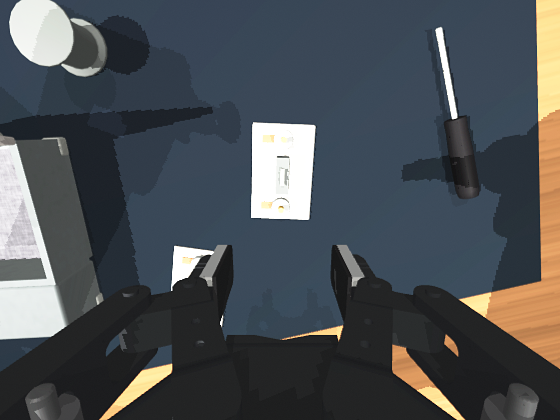

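The wrist view shows the plate with corners near (252,123), (315,125), (310,220) and (251,217), and the block at (283,174). The other plate is at (190,260), away from the fingers.

Run:
```python
from h import *
s=sense(); im=capture('wrist'); T=T_cw(im,s)
h,w=im['depth'].shape; u,v=np.meshgrid(np.arange(w),np.arange(h))
m=((im['color'].min(-1)>170)&(u>235)&(u<330)&(v>110)&(v<230)).astype(np.uint8)
cs=max(cv2.findContours(m,cv2.RETR_EXTERNAL,cv2.CHAIN_APPROX_NONE)[0],key=cv2.contourArea)[:,0]
X=np.array([at_z(im,p,T,4)[:2] for p in cs],np.float32); print(cv2.minAreaRect(X), m.sum())
# block from depth
D=im['depth'].astype(float)
P=np.stack([(u-im['cx'])/im['fx'],-(v-im['cy'])/im['fy'],-np.ones_like(D)],-1)*D[...,None]@T[:3,:3].T+T[:3,3]
k=(u>260)&(u<300)&(v>150)&(v<192)&(P[...,2]>24); b=P[k]; print('block',k.sum(),b.mean(0),np.median(b[:,2]),cv2.minAreaRect(b[:,:2].astype(np.float32)))
c=np.array(cv2.minAreaRect(X)[0]); print(to([c[0],c[1],0]))
```

```text
((502.0365905761719, -206.7037353515625), (77.12317657470703, 121.24031829833984), 73.50511169433594) 5677
block 475 [ 505.39086415 -207.21872353   37.7454947 ] 32.926808728091714 ((517.8717651367188, -211.11521911621094), (15.977664947509766, 68.37783813476562), 73.52398681640625)
[ 1.43257380e+01 -7.30005825e-02  2.30262866e+02]
```

```bash
python3 -m jog '[{"tx":14.3,"ty":0,"tz":50,"ax":0,"ay":0,"az":0.043,"jaw":-0.2},{"tx":0,"ty":0,"tz":55,"ax":0,"ay":0,"az":0,"jaw":-0.2},{"tx":0,"ty":0,"tz":50,"ax":0,"ay":0,"az":0,"jaw":0},{"tx":0,"ty":0,"tz":35,"ax":0,"ay":0,"az":0,"jaw":0},{"tx":0,"ty":0,"tz":20,"ax":0,"ay":0,"az":0,"jaw":0}]'
python3 -m jog '[{"tx":0,"ty":0,"tz":8,"ax":0,"ay":0,"az":0,"jaw":0},{"tx":0,"ty":0,"tz":3,"ax":0,"ay":0,"az":0,"jaw":0},{"tx":0,"ty":0,"tz":0,"ax":0,"ay":0,"az":0,"jaw":0.3},{"tx":0,"ty":0,"tz":0,"ax":0,"ay":0,"az":0,"jaw":0.5},{"tx":0,"ty":0,"tz":0,"ax":0,"ay":0,"az":0,"jaw":0.7}]' 40
python3 -m jog '[{"tx":0,"ty":0,"tz":0,"ax":0,"ay":0,"az":0,"jaw":1},{"tx":0,"ty":0,"tz":0,"ax":0,"ay":0,"az":0,"jaw":1},{"tx":0,"ty":0,"tz":-10,"ax":0,"ay":0,"az":0,"jaw":1},{"tx":0,"ty":0,"tz":-30,"ax":0,"ay":0,"az":0,"jaw":1},{"tx":0,"ty":0,"tz":0,"ax":0,"ay":0,"az":0,"jaw":1}]' 40
```

```text
time_s: 17.18
eef_pos: [501.5, -206.2, 18.4]
ee_rot: [0.007, 0.99, -0.143, -0.001]
force: [-0.4, 0.1, 0.3]
grip_width: 0.502
grip_force: 0.0
time_s: 17.8
eef_pos: [502.5, -206.9, 10.2]
ee_rot: [0.008, 0.99, -0.144, 0.0]
force: [-1.8, 1.2, 5.6]
grip_width: 0.182
grip_force: 38.9
time_s: 18.42
eef_pos: [503.3, -206.9, 51.5]
ee_rot: [0.009, 0.99, -0.144, 0.002]
force: [0.0, 0.0, -1.9]
grip_width: 0.178
grip_force: 39.3
```

Plate gripped (opening ~15 mm on the 16 mm block) and lifted. I raise it and turn it about half a turn, so that the wrist camera stays over the deck, clear of the lid.

```bash
python3 -m jog '[{"tx":0,"ty":0,"tz":-40,"ax":0,"ay":0,"az":0,"jaw":1},{"tx":0,"ty":0,"tz":-50,"ax":0,"ay":0,"az":0,"jaw":1},{"tx":0,"ty":0,"tz":-50,"ax":0,"ay":0,"az":0,"jaw":1},{"tx":0,"ty":0,"tz":0,"ax":0,"ay":0,"az":-0.17,"jaw":1},{"tx":0,"ty":0,"tz":0,"ax":0,"ay":0,"az":-0.17,"jaw":1}]'
python3 -m jog '[{"tx":0,"ty":0,"tz":0,"ax":0,"ay":0,"az":-0.17,"jaw":1},{"tx":0,"ty":0,"tz":0,"ax":0,"ay":0,"az":-0.17,"jaw":1},{"tx":0,"ty":0,"tz":0,"ax":0,"ay":0,"az":-0.17,"jaw":1},{"tx":0,"ty":0,"tz":0,"ax":0,"ay":0,"az":-0.17,"jaw":1},{"tx":0,"ty":0,"tz":0,"ax":0,"ay":0,"az":-0.17,"jaw":1}]'
python3 -m jog '[{"tx":0,"ty":0,"tz":0,"ax":0,"ay":0,"az":-0.17,"jaw":1},{"tx":0,"ty":0,"tz":0,"ax":0,"ay":0,"az":-0.17,"jaw":1},{"tx":0,"ty":0,"tz":0,"ax":0,"ay":0,"az":-0.17,"jaw":1},{"tx":0,"ty":0,"tz":0,"ax":0,"ay":0,"az":-0.17,"jaw":1},{"tx":0,"ty":0,"tz":0,"ax":0,"ay":0,"az":-0.17,"jaw":1}]'
python3 -m jog '[{"tx":0,"ty":0,"tz":0,"ax":0,"ay":0,"az":-0.17,"jaw":1},{"tx":0,"ty":0,"tz":0,"ax":0,"ay":0,"az":-0.17,"jaw":1},{"tx":0,"ty":0,"tz":0,"ax":0,"ay":0,"az":-0.17,"jaw":1},{"tx":0,"ty":0,"tz":0,"ax":0,"ay":0,"az":-0.17,"jaw":1},{"tx":0,"ty":0,"tz":0,"ax":0,"ay":0,"az":-0.17,"jaw":1}]'
python3 -m jog '[{"tx":0,"ty":0,"tz":0,"ax":0,"ay":0,"az":-0.17,"jaw":1},{"tx":0,"ty":0,"tz":0,"ax":0,"ay":0,"az":-0.01,"jaw":1},{"tx":0,"ty":0,"tz":0,"ax":0,"ay":0,"az":0,"jaw":1}]'
python3 - <<'E'
from h import *
st(); p=HG-75*XH-4*YH; p[2]=190; print(p,to(p)); ang('scene')
E
```

```text
time_s: 19.05
eef_pos: [502.5, -203.9, 189.0]
ee_rot: [0.008, 1.0, 0.028, -0.002]
force: [0.8, 0.3, -1.9]
grip_width: 0.18
grip_force: 39.3
time_s: 19.68
eef_pos: [502.3, -203.9, 188.5]
ee_rot: [0.006, 0.899, 0.438, -0.005]
force: [-0.1, -0.8, -1.5]
grip_width: 0.183
grip_force: 39.3
time_s: 20.3
eef_pos: [502.3, -203.9, 188.5]
ee_rot: [0.003, 0.639, 0.769, -0.007]
force: [0.5, -0.1, -1.3]
grip_width: 0.177
grip_force: 39.3
time_s: 20.92
eef_pos: [502.3, -203.9, 188.4]
ee_rot: [0.0, 0.265, 0.964, -0.008]
force: [-0.7, 0.1, -1.5]
grip_width: 0.178
grip_force: 39.3
time_s: 21.3
eef_pos: [502.5, -203.9, 188.9]
ee_rot: [-0.0, 0.181, 0.983, -0.008]
force: [0.9, 0.0, -0.5]
grip_width: 0.177
grip_force: 39.3
t 21.3 pos [ 502.5 -203.9  188.9] x [-0.934  0.356 -0.002] y [ 0.356  0.934 -0.016] z [-0.003 -0.015 -1.   ] j [-0.59  0.38  1.51 -0.02  1.24 -1.8 ] F [ 0.9  0.  -0.5] g 0.177
[551.257 159.376 190.   ] [ 83.79629902 356.8065153   -6.83332582]
scene lid angle 3096 [1.653 1.675 1.687 1.696 1.711] rmax 158.5
```

```bash
python3 -m jog '[{"tx":12,"ty":51,"tz":-1,"ax":0,"ay":0,"az":0,"jaw":1},{"tx":12,"ty":51,"tz":-1,"ax":0,"ay":0,"az":0,"jaw":1},{"tx":12,"ty":51,"tz":-1,"ax":0,"ay":0,"az":0,"jaw":1},{"tx":12,"ty":51,"tz":-1,"ax":0,"ay":0,"az":0,"jaw":1},{"tx":12,"ty":51,"tz":-1,"ax":0,"ay":0,"az":0,"jaw":1}]'
python3 -m jog '[{"tx":12,"ty":51,"tz":-1,"ax":0,"ay":0,"az":0,"jaw":1},{"tx":11.8,"ty":50.8,"tz":-1,"ax":0,"ay":0,"az":0,"jaw":1},{"tx":0,"ty":0,"tz":0,"ax":0,"ay":0,"az":-0.17,"jaw":1},{"tx":0,"ty":0,"tz":0,"ax":0,"ay":0,"az":0,"jaw":1}]'
python3 - <<'E'
from h import *
st(); rel(); s=sense(); im=capture('wrist'); save(im,'w5.png'); T=T_cw(im,s)
h,w=im['depth'].shape; u,v=np.meshgrid(np.arange(w),np.arange(h)); D=im['depth'].astype(float)
P=np.stack([(u-im['cx'])/im['fx'],-(v-im['cy'])/im['fy'],-np.ones_like(D)],-1)*D[...,None]@T[:3,:3].T+T[:3,3]
L=P-HG; x,y,z=L@XH+100,L@YH,L[...,2]+70
k=(D>0)&(z>165)&(z<186)&(abs(x-25)<80)&(abs(y)<80)&(im['color'].min(-1)>170); print('plate',k.sum(),[ (f(x[k]).round(1),f(y[k]).round(1)) for f in (lambda a:np.percentile(a,1),lambda a:np.percentile(a,99))],np.median(z[k]))
k=(D>0)&(z<30)&(abs(x-25)<60)&(abs(y)<95); print('floor',k.sum(),np.median(z[k]))
p=HG-75*XH-4*YH; p[2]=20; print(to(p))
E
```

```text
time_s: 21.98
eef_pos: [536.6, 57.5, 190.1]
ee_rot: [0.0, 0.181, 0.984, -0.008]
force: [0.8, 0.5, -1.6]
grip_width: 0.181
grip_force: 39.3
time_s: 22.48
eef_pos: [550.1, 159.8, 190.2]
ee_rot: [-0.001, 0.096, 0.995, -0.008]
force: [0.3, -0.3, -2.1]
grip_width: 0.18
grip_force: 39.5
t 22.475 pos [550.1 159.8 190.2] x [-0.981  0.192  0.   ] y [ 0.192  0.981 -0.016] z [-0.003 -0.016 -1.   ] j [ 0.09  0.45  1.4  -0.02  1.29 -1.29] F [ 0.3 -0.3 -2.1] g 0.18
tcp rel hinge x,y,z [-76.1  -3.8 120.2] r 142.3 ang 1.006 tool ang 1.571
plate 2608 [(np.float64(-35.4), np.float64(-32.5)), (np.float64(39.3), np.float64(33.2))] 185.64276898747775
floor 3171 11.52713094949803
[ -0.96059513   2.99303084 170.29313406]
```

View pics/w5.png

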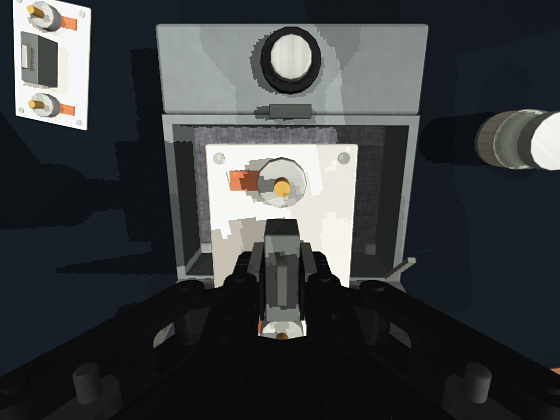

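The wrist view shows the plate (front corners (207,145) and (356,145)) square inside the tray, whose front wall is at row ~120 and sides at ~190 and ~405. The lowering starts now.

```bash
python3 -m jog '[{"tx":-1,"ty":0,"tz":45,"ax":0,"ay":0,"az":0,"jaw":1},{"tx":0,"ty":0,"tz":45,"ax":0,"ay":0,"az":0,"jaw":1},{"tx":0,"ty":0,"tz":35,"ax":0,"ay":0,"az":0,"jaw":1},{"tx":0,"ty":0,"tz":25,"ax":0,"ay":0,"az":0,"jaw":1},{"tx":0,"ty":0,"tz":10,"ax":0,"ay":0,"az":0,"jaw":1}]'
python3 -m jog '[{"tx":0,"ty":0,"tz":5,"ax":0,"ay":0,"az":0,"jaw":1},{"tx":0,"ty":0,"tz":3,"ax":0,"ay":0,"az":0,"jaw":1},{"tx":0,"ty":0,"tz":1,"ax":0,"ay":0,"az":0,"jaw":1},{"tx":0,"ty":0,"tz":0,"ax":0,"ay":0,"az":0,"jaw":1}]'
python3 -c "
from h import *
st();rel()"
```

```text
time_s: 23.15
eef_pos: [550.4, 156.0, 29.3]
ee_rot: [-0.002, 0.097, 0.995, -0.008]
force: [-0.3, 0.2, -1.7]
grip_width: 0.181
grip_force: 39.5
time_s: 23.65
eef_pos: [551.0, 156.7, 21.9]
ee_rot: [-0.0, 0.095, 0.995, -0.008]
force: [-0.7, 0.8, -0.7]
grip_width: 0.176
grip_force: 39.5
t 23.65 pos [551.  156.7  21.9] x [-0.982  0.19  -0.001] y [ 0.19   0.982 -0.016] z [-0.002 -0.016 -1.   ] j [ 0.08  0.66  1.56 -0.02  0.93 -1.29] F [-0.7  0.8 -0.7] g 0.176
tcp rel hinge x,y,z [-74.7  -6.7 -48.1] r 88.8 ang -0.573 tool ang 1.57
```

```bash
python3 -m jog '[{"tx":0,"ty":0,"tz":1,"ax":0,"ay":0,"az":0,"jaw":1},{"tx":0,"ty":0,"tz":1,"ax":0,"ay":0,"az":0,"jaw":1},{"tx":0,"ty":0,"tz":0,"ax":0,"ay":0,"az":0,"jaw":1}]'
python3 -m jog '[{"tx":0,"ty":0,"tz":1,"ax":0,"ay":0,"az":0,"jaw":1},{"tx":0,"ty":0,"tz":0,"ax":0,"ay":0,"az":0,"jaw":1}]'
```

```text
time_s: 24.02
eef_pos: [550.7, 156.6, 19.4]
ee_rot: [-0.001, 0.095, 0.995, -0.008]
force: [0.7, 0.0, -1.3]
grip_width: 0.178
grip_force: 39.5
time_s: 24.28
eef_pos: [550.9, 156.6, 18.8]
ee_rot: [-0.0, 0.095, 0.995, -0.008]
force: [-1.2, -0.9, 3.3]
grip_width: 0.18
grip_force: 40.1
```

Contact is at z ≈ 18.8, as expected. I open the fingers and withdraw.

```bash
python3 -m jog '[{"tx":0,"ty":0,"tz":0,"ax":0,"ay":0,"az":0,"jaw":0.55},{"tx":0,"ty":0,"tz":0,"ax":0,"ay":0,"az":0,"jaw":0.3},{"tx":0,"ty":0,"tz":0,"ax":0,"ay":0,"az":0,"jaw":0.2},{"tx":0,"ty":0,"tz":-5,"ax":0,"ay":0,"az":0,"jaw":0.2},{"tx":0,"ty":0,"tz":-25,"ax":0,"ay":0,"az":0,"jaw":0.2}]'
python3 -m jog '[{"tx":0,"ty":0,"tz":-45,"ax":0,"ay":0,"az":0,"jaw":0.2},{"tx":0,"ty":0,"tz":-50,"ax":0,"ay":0,"az":0,"jaw":0.2},{"tx":0,"ty":0,"tz":-50,"ax":0,"ay":0,"az":0,"jaw":0.2},{"tx":50,"ty":0,"tz":0,"ax":0,"ay":0,"az":0,"jaw":0.2},{"tx":50,"ty":0,"tz":0,"ax":0,"ay":0,"az":0,"jaw":0.2}]'
python3 -m jog '[{"tx":50,"ty":0,"tz":0,"ax":0,"ay":0,"az":0,"jaw":0.2},{"tx":0,"ty":0,"tz":0,"ax":0,"ay":0,"az":0,"jaw":0.2},{"tx":0,"ty":0,"tz":0,"ax":0,"ay":0,"az":0,"jaw":0.2}]'
python3 - <<'E'
from h import *
st(); ang('scene'); im=capture('scene'); a=im['color'][130:300,100:460]
im=capture('top'); T=T_cw(im); b=im['color'][130:300,100:460]
D=im['depth'].astype(float); h,w=D.shape; u,v=np.meshgrid(np.arange(w),np.arange(h))
P=np.stack([(u-im['cx'])/im['fx'],-(v-im['cy'])/im['fy'],-np.ones_like(D)],-1)*D[...,None]@T[:3,:3].T+T[:3,3]
L=P-HG; x,y,z=L@XH+100,L@YH,L[...,2]+70
k=(D>0)&(abs(x-25)<65)&(abs(y)<60)&(z<25)&(im['color'].min(-1)>170); print('plate',k.sum(),np.percentile(x[k],[1,99]),np.percentile(y[k],[1,99]),'z',np.percentile(z[k],[5,50,95]), np.linalg.lstsq(np.c_[x[k],y[k],np.ones(k.sum())],z[k],rcond=None)[0])
cv2.imwrite('pics/end.png',cv2.resize(np.vstack([a,b]),(635,600),interpolation=cv2.INTER_CUBIC)[:,:,::-1])
E
```

```text
time_s: 24.9
eef_pos: [550.1, 157.0, 48.0]
ee_rot: [-0.002, 0.095, 0.995, -0.008]
force: [-0.3, 0.5, 1.0]
grip_width: 0.396
grip_force: 0.0
time_s: 25.52
eef_pos: [451.9, 178.4, 194.0]
ee_rot: [-0.0, 0.096, 0.995, -0.008]
force: [0.0, 0.7, 0.3]
grip_width: 0.396
grip_force: 0.0
time_s: 25.9
eef_pos: [404.6, 187.8, 193.9]
ee_rot: [0.0, 0.095, 0.995, -0.008]
force: [0.5, 0.8, 0.1]
grip_width: 0.398
grip_force: 0.0
t 25.9 pos [404.6 187.8 193.9] x [-0.982  0.19  -0.002] y [ 0.19   0.982 -0.015] z [-0.001 -0.015 -1.   ] j [ 0.18  0.18  1.77 -0.02  1.19 -1.19] F [0.5 0.8 0.1] g 0.398
scene lid angle 3091 [1.656 1.676 1.687 1.697 1.712] rmax 158.8
plate 1373 [-34.44799073  88.98830923] [-58.9219408   46.98576416] z [ 9.24717293 14.84572591 20.46655264] [ 1.18345077e-03 -3.24970589e-03  1.47987533e+01]
```

View pics/end.png

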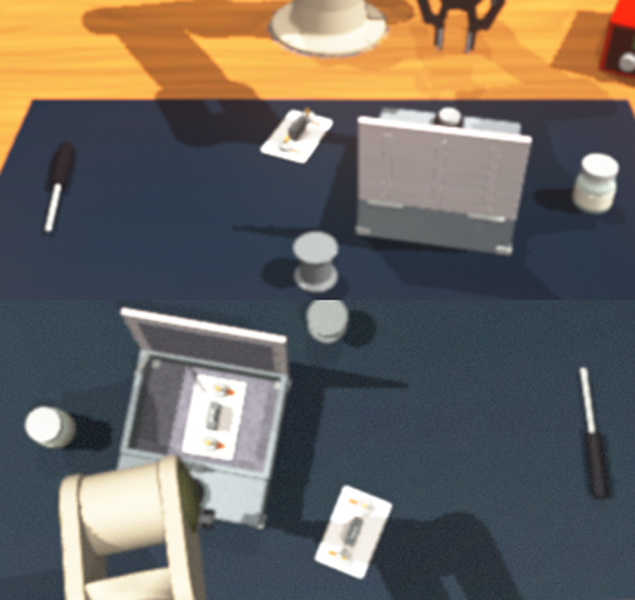

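The end picture shows the lid open (upper half (443,165)). The plate lies flat in the tray with its parts up (lower half (215,415)). The jar, spool, driver and other plate haven't moved, so I hand in.

```bash
python3 -c "
from rig import *
print(finish_job())"
```

```text
the job is handed in; nothing more can be done
None
```

The job is handed in, with no verdict returned: the lid was released, held about 1 s and guided back to about 1.69 rad (stop 1.70), the farthest-right plate lies flat and parts up on the tray floor, let go, and the bystanders look unmoved, at about 26 s of the 69 s allowed.

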